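# Clear the shaker deck and load the tube rack behind its sprung gate

### The arm

A 6-joint arm with a two-finger parallel gripper is mounted at the origin on the work surface; the furniture and walls round the work are solid. World frame = base frame: x ahead of the robot, y to its left, z up, the work surface at z = 0. Lengths are in m, angles in rad, forces in N, time in s.
With the tool pointing down it reaches from about 0.375 to 0.925 m from the base axis. Payload 5.7 kg.
Tool frame: the origin (TCP) lies at the very end of the fingers, on their centre line; the grasp point (between the pads) lies 19 mm behind it; z points along the fingers, y is the line along which they close (so a half turn about z gives the same grasp; the last joint's range is limited). The gripper opens to 88 mm and grips with 3 to 60 N. Pads are 20 mm wide; open, the fingers measure 115 mm over their backs; the gripper's body (75 mm by 178 mm) begins 61 mm behind the grasp point.
Start: joints at [1.203, 0.359, 1.51, -0, 1.272, -0.115], TCP at [0.15, 0.581, 0.223] pointing down, gripper open.
Joint ranges: [-2.97, 2.97], [-1.01, 2.36], [0.21, 2.38], [-0.96, 4.11], [0.2, 2.71], [-2.98, 2.98]. Speed limits (rad/s): [2.39, 2.39, 3.14, 3.14, 3.14, 3.14].

### API

Orientations are given as a rotation vector (axis times angle).
In Python, from workcell import r gives the robot as it stands.
- The arm moves only by the tool send_path, called after "Call:" as name(argument=value, ...), one argument or row to a line, values as JSON. Schema: {"type":"object","properties":{"deltas":{"type":"array","items":{"type":"array","prefixItems":[{"type":"array","items":{"type":"number"},"minItems":3,"maxItems":3},{"type":"number"},{"type":"number"}],"minItems":3,"maxItems":3},"minItems":1,"maxItems":8},"clamp_n":{"type":"number"},"only":{"type":"string"},"quiet":{"type":"boolean"},"lines":{"type":"string"}},"required":["deltas"],"additionalProperties":false}. deltas is a list of rows, 1 to 8 of them, each written [[dx, dy, dz], turn, opening]: dx, dy, dz in shares of the most that a row can go, 1 being 62.5 mm, then a turn about the tool's z in fractions of the full range, 1 being pi rad, then the finger opening in m; each row shifts and turns the commanded pose from where the row before left it, along the tool's axes as they then stand; what a row does not reach is not made up. A row lasts 1/8 s, in which the tool goes at most 0.0625 m and 0.188 rad, less where a joint would pass 70% of its speed; a pose out of reach is approached as far as the arm can. The fingers move at their own pace and stop on an object; clamp_n is the grip in N (left out, the last holds). Time passes only in rows, so rows that do not move let the fingers close. The tool returns the time, the measured TCP pose, the force, the opening and the grip force at its end. only (a regular expression) keeps the lines of the reply that match it, lines (a string "A,B") keeps lines A to B, and quiet returns only ok. No shift or turn number may pass 1 either way. Input that does not fit is refused with a message, and nothing moves.
- r.sense(): the state, without advancing time (a new reading comes with each control period).
- r.capture(name): name is "side" or "top"; returns the picture (420x560x3 uint8, blue, green, red); there is no depth.
- r.camera_info(name): a dict with "vertical_fov" (degrees; the focal length in pixels is half the picture's height over the tangent of half this angle, whatever the lens; pixels are square), "cx", "cy" (the principal point, pixels), "view" (4x4, takes a point from world to camera coordinates). Camera axes: x right, y down, z forward; pixel columns grow to the right and rows downward; lengths in m; the calibration is good to about 2 mm. A picture is of the moment at which its call begins. camera_info takes no time and is no camera call.
- r.close_job(): hands the job in; it is judged then, once.
The state is a dict: "time_s": time; "q": joint angles; "qvel": joint speeds; "joint_torque": joint torques, N m; "tcp_pos": TCP position; "orientation": TCP orientation; "force": force on the tool from outside, world axes, zero at the start; "torque": the same for the moment, N m; "gripper_width": finger opening in m; "gripper_force": force on a finger pad.
Only numpy, scipy, OpenCV 4.12 (cv2) and the standard library are available. Lean on these libraries where they do the work, as an engineer would, in place of code of your own. Each camera call takes 0.05 s, during which the arm holds its last target. There are 200 camera calls.

### The job

Push the used square dish off the open side of the shaker's deck so that it drops into the steel chute beside it, sliding it rather than lifting it. Then load the tube rack: with one end of the rack push the sprung gate back and hold it open, lower the rack upright onto the deck's dark pad between the end stop and the gate, and let go so that the gate closes on it and holds it against the stop, centred on the pad and in line with it. Leave the other things on the bench where they are.

Things in the scene. Friction and masses are not known exactly. Their poses are not given: they have to be found in the camera images.
- shaker: Bench shaker, fixed. Origin on the worktop under the pad's centre. Flat deck 70 mm above the worktop, x = -86 to +126 and y = -71 to +51 mm in this frame; nothing stands along its y sides. +x points to the gate, -x to the end stop, +y to the chute. Spring housing behind the gate: x = 106 to 124 mm, 33 mm above the deck.
- seat (a point): Centre of the dark pad (126x58 mm, long way along x) on the deck's top, 70 mm above the worktop; axes as the shaker's. The rack belongs here, its long way along x. End stop: plate 56 mm wide across the pad's end, 18 mm high above the deck, its inner face at x = -65 mm, back at -73 mm; a 4 mm high foot behind it to -85 mm.
- deck_edge (a point): Middle of the deck's top edge on the chute side (x = 0, y = +51 mm, 70 mm above the worktop); axes as the shaker's.
- chute (a point): Middle of the chute's floor (x = 0, y = +101 mm in the shaker's frame, 5 mm above the worktop). The chute is an open-topped steel box with a steep inner side, x = -65 to +65 mm, y = 52 to 150 mm, walls 63 mm above the worktop.
- gate (a joint): Sprung gate's travel in m along the shaker's +x: 0 at rest (closed), 0.028 fully back. Needs about 4 N to start, 8 N fully back; springs back by itself. Upright plate 50 mm wide, 2 to 54 mm above the deck, its face at x = +61 mm at rest. With the rack home against the stop it stands at about 0.004, its face on the rack's end and its lip 10 mm over the rack's body.
- gate_lip (a point): Middle of the tip face of the gate's lip; moves with the gate. The lip, 40 mm wide, 44 to 54 mm above the deck, overhangs from the gate's top towards the stop, to x = +51 mm at rest. Its square tip blocks a rack lowered from above until the gate is at least 14 mm back.
- used_dish: Used square four-well plastic dish, 68x68x13 mm, light, lying near the middle of the pad, turned a little. Origin at the centre of its underside, z up.
- tube_rack: Yellow rack of small blue and clear tubes, 130 mm long (its own y), 56 mm wide (its own x, from -29 to +27 mm), body 34 mm high, caps up to 43 mm; about 0.16 kg. Grip it across its 56 mm width, at mid-length. Origin at the centre of its underside, z up. Either end may face the gate.
- slide_box: Bystander: blue closed slide box, 72x95x37 mm. Origin at the centre of its underside.
- brown_case: Bystander: brown case, 144x122x64 mm. Origin at the centre of its underside.
- bottle_b: Bystander: white bottle with pink contents and screw cap, 56 mm across, 111 high. Origin at the centre of its underside.
- canister: Bystander: white screw-lid pot, 69 mm across, 126 high. Origin at the centre of its underside.
- wash_bottle: Bystander: white wash bottle with bent spout, 187 mm high. Origin at the centre of its underside.
- film_roll: Bystander: roll of film standing on end, 52 mm across, 50 high. Origin at the centre of its underside.
- beaker: Bystander: small clear beaker, 51 mm across, 66 high. Origin at the centre of its underside.
- tape_roll: Bystander: roll of tape lying flat, 62 mm across, 19 high. Origin at the centre of its underside.
- calculator: Bystander: grey calculator, 112x66x13 mm. Origin at the centre of its underside.
Not all that is in view belongs to the job. Leave any red look-alike of the used_dish alone.

How it is judged:
On the way, in this order (a step that is already met when the one before it is completed fails the run):
1. the used dish lies in the chute (z of used_dish in the frame of shaker below 0.053 m and y of used_dish in the frame of shaker between 0.053 and 0.15 m and x of used_dish in the frame of shaker between -0.066 and 0.066 m), for 0.2 s.
2. the gate is pushed back at least 12 mm by the rack (value of joint gate above 0.012 m and contact force between tube_rack and gate above 0.5 N), for 0.1 s.
At the end, for the whole second after the job is handed in: The dish rests in the chute. The rack stands flat on the deck (within 3 mm), against the stop within 6 mm, within 12 mm of the pad's centre line and within 0.08 rad of its direction, at rest; the gate has sprung back to under 9 mm, presses on the rack's end and stands over it (all of step 1 and x of tube_rack in the frame of seat between -0.006 and 0.006 m and y of tube_rack in the frame of seat between -0.012 and 0.012 m and z of tube_rack in the frame of seat between -0.003 and 0.003 m and angle between the y axis of tube_rack and the x axis of shaker, either way round below 0.08 rad and angle between tube_rack's own z axis and vertical below 0.05 rad and value of joint gate between 0.0005 and 0.009 m and contact force between tube_rack and gate above 0.5 N and linear speed of each of tube_rack, used_dish below 0.02 m/s); the robot touches nothing.
It fails at once if the dish is lifted more than 30 mm above the deck (height (world z) of used_dish above 0.1 m).
It fails at once if the rack is tipped more than about 35 degrees (angle between tube_rack's own z axis and vertical above 0.6 rad).
It fails at once if a bystander is moved more than 30 mm (distance of any of slide_box, brown_case, bottle_b, canister, wash_bottle, film_roll, beaker, tape_roll, calculator from where it was at the start of the episode above 0.03 m).
It also fails if it takes over 56 s, if anything falls off the work surface, if the arm or the gripper's body presses on something with over 40 N, if the wrist force passes 120 N, or if a joint passes its speed limit or range.

## Working session

There is one attempt and no reset: what is moved stays moved. The work goes in short steps, Python scripts to look and compute and a tool call to move; the robot and the scene stay as the last step left them, time stands still between calls to the robot, and variables do not carry over. Pictures are saved under pics/ and viewed, at most 14 in all, crops included, and the job is handed in when it is done.

```bash
ls; mkdir -p pics; python3 - <<'E'
from workcell import r
import cv2,numpy as np
np.set_printoptions(precision=4,suppress=True)
for n in("side","top"):
    im=r.capture(n); cv2.imwrite(f"pics/{n}0.png",im); i=r.camera_info(n); print(n,i)
print(r.sense())
E
```

```text
pics
side {'vertical_fov': 42.34614416805105, 'cx': 281.95715596044926, 'cy': 205.60200364346736, 'view': array([[ 0.9374, -0.3473, -0.0251, -0.5127],
       [-0.199 , -0.4751, -0.8572,  0.1866],
       [ 0.2857,  0.8085, -0.5144,  1.6724],
       [ 0.    ,  0.    ,  0.    ,  1.    ]])}
top {'vertical_fov': 46.31178000027481, 'cx': 278.469859125464, 'cy': 202.66584380649974, 'view': array([[ 0.0251, -0.9996,  0.013 , -0.0264],
       [-0.9872, -0.0268, -0.1573,  0.583 ],
       [ 0.1575, -0.0088, -0.9875,  1.4523],
       [ 0.    ,  0.    ,  0.    ,  1.    ]])}
{'time_s': 0.1, 'q': array([ 1.2029,  0.3594,  1.5113,  0.    ,  1.2725, -0.1151]), 'qvel': array([-0.0006, -0.0018, -0.0023, -0.0012,  0.0006, -0.0003]), 'joint_torque': array([  0.0007, -51.6359, -27.1409,   0.0676,   0.0277,  -0.    ]), 'tcp_pos': array([0.1498, 0.5804, 0.2219]), 'orientation': array([-0.396 , -3.1161,  0.0025]), 'force': array([ 0.1596,  0.1139, -0.2075]), 'torque': array([ 0.0192, -0.0073, -0.0278]), 'gripper_force': 0.0, 'gripper_width': 0.08792072504200033}
```

View pics/top0.png

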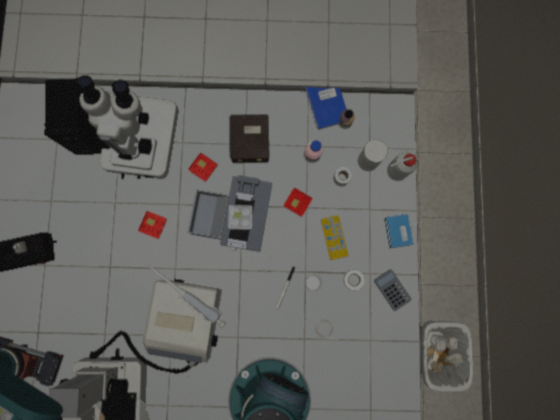

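View pics/side0.png

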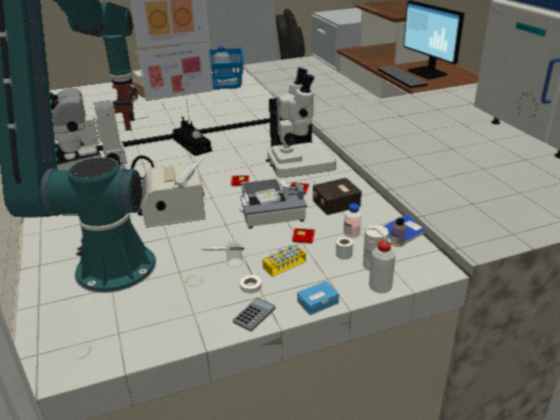

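```bash
python3 - <<'E'
import cv2,numpy as np
t=cv2.imread('pics/top0.png'); s=cv2.imread('pics/side0.png')
a=cv2.resize(t[165:265,180:360],None,fx=4.4,fy=4.4,interpolation=cv2.INTER_CUBIC)
cv2.imwrite('pics/topc.png',a)
b=cv2.resize(s[165:285,225:345],None,fx=5,fy=5,interpolation=cv2.INTER_CUBIC)
cv2.imwrite('pics/sidec.png',b)
E
```

```text
(no output)
```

View pics/topc.png

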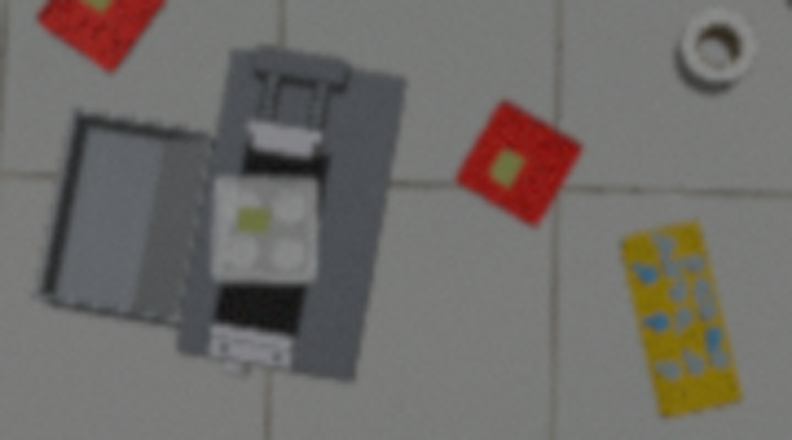

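View pics/sidec.png

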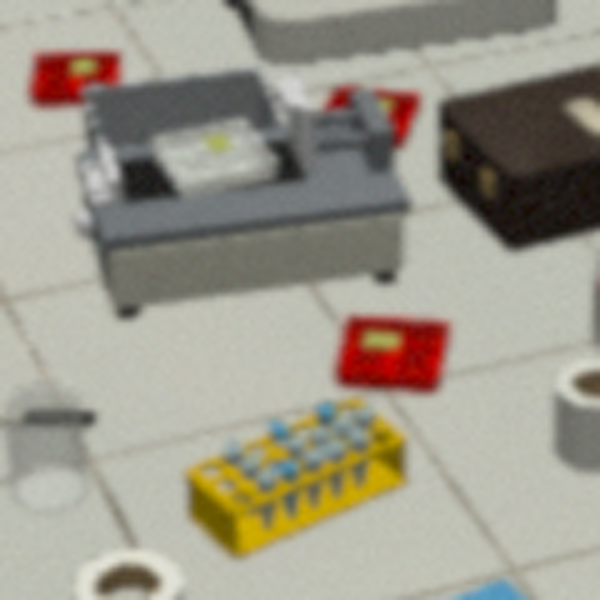

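```bash
cat > h.py <<'E'
import numpy as np, cv2
from workcell import r
np.set_printoptions(precision=4,suppress=True)
def ray(n,uv):
    i=r.camera_info(n); f=210/np.tan(np.radians(i['vertical_fov']/2)); V=np.array(i['view'])
    d=V[:3,:3].T@np.array([(uv[0]-i['cx'])/f,(uv[1]-i['cy'])/f,1]); return -V[:3,:3].T@V[:3,3],d/np.linalg.norm(d)
def plane(n,uv,z):
    o,d=ray(n,uv); return o+d*(z-o[2])/d[2]
def tri(a,b):
    o1,d1=ray('top',a);o2,d2=ray('side',b)
    t=np.linalg.lstsq(np.c_[d1,-d2],o2-o1,rcond=None)[0]
    p,q=o1+t[0]*d1,o2+t[1]*d2; return (p+q)/2,np.linalg.norm(p-q)
E
python3 - <<'E'
from h import *
T=lambda x,y:(x/4.4+180-.4,y/4.4+165-.4); S=lambda x,y:(x/5+225-.4,y/5+165-.4)
print('cams',ray('top',(0,0))[0],ray('side',(0,0))[0])
c=[(230,50),(405,80),(353,380),(178,350)]
P=np.array([plane('top',T(*k),.07) for k in c]);print(P,[np.linalg.norm(P[i]-P[i-1]) for i in range(4)])
print('deck tri',tri(T(405,80),S(407,203)),tri(T(353,380),S(107,238)))
t=cv2.imread('pics/top0.png');hsv=cv2.cvtColor(t,cv2.COLOR_BGR2HSV)
m=cv2.inRange(hsv,(18,120,80),(35,255,255));m[:, :310]=0;m[:,360:]=0;m[:200]=0;m[275:]=0
m=cv2.morphologyEx(m,cv2.MORPH_CLOSE,np.ones((7,7)));R=cv2.minAreaRect(max(cv2.findContours(m,0,2)[0],key=cv2.contourArea));print(R)
b=cv2.boxPoints(R);B=np.array([plane('top',k,.034) for k in b]);print(B,B.mean(0),[np.linalg.norm(B[i]-B[i-1]) for i in range(4)])
print('rack corners tri',tri(T(622,238),S(360,400)),tri(T(700,222),S(405,437)),tri(T(742,400),S(238,499)),tri(T(663,415),S(188,468)))
# dish
d=[(216,176),(319,177),(318,284),(211,279)]
D=np.array([plane('top',T(*k),.083) for k in d]);print('dish',D,D.mean(0),[np.linalg.norm(D[i]-D[i-1]) for i in range(4)])
print('dish label tri',tri(T(254,220),S(218,143)))
# pad/stop/gate
for nm,k,z in[('stop corner L',(212,330),.088),('stop R',(295,345),.088),('lip L',(248,124),.124),('lip R',(323,131),.124),('gate front L',(252,150),.124),('gate R',(315,157),.124)]:print(nm,plane('top',T(*k),z))
E
```

```text
cams [0.3474 0.0021 1.5261] [ 0.0399 -1.4416  1.0075]
[[0.6577 0.132  0.07  ]
 [0.64   0.0112 0.07  ]
 [0.4337 0.0405 0.07  ]
 [0.4508 0.1587 0.07  ]] [np.float64(0.2085981778596422), np.float64(0.12214128180977113), np.float64(0.20833373906624741), np.float64(0.11944141188703572)]
deck tri (array([0.6403, 0.0114, 0.0646]), np.float64(0.0015348795536694662)) (array([0.4352, 0.0402, 0.0688]), np.float64(0.002892263928384543))
((334.0294189453125, 237.11764526367188), (41.95866012573242, 18.432706832885742), 75.96376037597656)
[[ 0.5383 -0.1398  0.034 ]
 [ 0.5536 -0.1946  0.034 ]
 [ 0.4299 -0.2263  0.034 ]
 [ 0.415  -0.1721  0.034 ]] [ 0.4842 -0.1832  0.034 ] [np.float64(0.12739558296782583), np.float64(0.05688599952145874), np.float64(0.12765120970279617), np.float64(0.0561580539767687)]
rack corners tri (array([ 0.5416, -0.1437,  0.029 ]), np.float64(0.0033754706437761923)) (array([ 0.5519, -0.1971,  0.0338]), np.float64(0.0002644096130381551)) (array([ 0.4311, -0.2263,  0.0413]), np.float64(0.004926832462399574)) (array([ 0.4188, -0.173 ,  0.0311]), np.float64(0.0024915386355516948))
dish [[0.5678 0.1368 0.083 ]
 [0.569  0.0673 0.083 ]
 [0.4965 0.0656 0.083 ]
 [0.4979 0.1373 0.083 ]] [0.5328 0.1017 0.083 ] [np.float64(0.0698798328839505), np.float64(0.06950359646544442), np.float64(0.07256684970892495), np.float64(0.0717524426343056)]
dish label tri (array([0.539 , 0.1101, 0.0816]), np.float64(0.00044691754422296836))
stop corner L [0.4634 0.1348 0.088 ]
stop R [0.4549 0.0792 0.088 ]
lip L [0.5968 0.1134 0.124 ]
lip R [0.5934 0.0639 0.124 ]
gate front L [0.5795 0.1101 0.124 ]
gate R [0.576  0.0685 0.124 ]
```

The manual's scale: shifts go in shares of 62.5 mm and turns go in shares of pi rad. Converting my numbers, -0.0355 m is -0.568, -0.031 m is -0.496.

```bash
cat >> h.py <<'E'
from scipy.spatial.transform import Rotation as Ro
def go(x,y,z,yaw=None):
    s=r.sense();R=Ro.from_rotvec(s['orientation']).as_matrix()
    yw=np.arctan2(R[1,1],R[0,1]);d=R.T@(np.array([x,y,z])-s['tcp_pos'])
    print('t',s['time_s'],'tcp',s['tcp_pos'],'yaw',yw,'tilt',R[:,2],'F',s['force'],'\n delta',d,'turn',None if yaw is None else yw-yaw)
E
cat > refine.py <<'E'
from h import *
t=cv2.imread('pics/top0.png');hsv=cv2.cvtColor(t,cv2.COLOR_BGR2HSV)
print(hsv[215,262],hsv[190,265],hsv[230,300],hsv[230,210],t[215,262],t[260,280])
m=cv2.inRange(hsv,(100,20,40),(135,130,140));m[:170]=0;m[260:]=0;m[:,:215]=0;m[:,275:]=0
n,l,st,_=cv2.connectedComponentsWithStats(m);k=1+np.argmax(st[1:,4]);c=cv2.findContours((l==k).astype('uint8'),0,2)[0][0]
b=cv2.boxPoints(cv2.minAreaRect(c));P=np.array([plane('top',q,.07) for q in b])
print(b,P,P.mean(0),[np.linalg.norm(P[i]-P[i-1]) for i in range(4)],[np.arctan2(*(P[i]-P[i-1])[[1,0]]) for i in range(4)])
E
python3 refine.py
```

```text
[111  21  84] [109  25  83] [ 45   4 123] [107  18 101] [84 79 77] [121 122 121]
[[220.047  243.0671]
 [232.1174 174.6678]
 [271.3087 181.5839]
 [259.2383 249.9832]] [[0.454  0.1588 0.07  ]
 [0.6617 0.1314 0.07  ]
 [0.6437 0.0123 0.07  ]
 [0.4366 0.0423 0.07  ]] [0.549  0.0862 0.07  ] [np.float64(0.11784102656912325), np.float64(0.20952545436481626), np.float64(0.12051563197526961), np.float64(0.2092447808574193)] [np.float64(1.422586225354564), np.float64(-0.13119718817818357), np.float64(-1.7210994785438651), np.float64(2.9976365540029906)]
```

Call:
send_path(
  deltas=[
    [[-0.568, -0.496, 0], 0, 0.088],
    [[-0.568, -0.496, 0], 0, 0.088],
    [[-0.568, -0.496, 0], 0, 0.088],
    [[-0.568, -0.496, 0], 0, 0.088],
    [[-0.568, -0.496, 0], 0, 0.088],
    [[-0.568, -0.496, 0], 0, 0.088],
    [[-0.568, -0.496, 0], 0, 0.088],
  ],
)

```text
time_s: 0.98
tcp_pos: [0.3368, 0.3072, 0.2225]
orientation: [-0.396, -3.116, 0.0]
force: [0.7, -0.3, 0.2]
gripper_width: 0.0877
gripper_force: 0.0
```

Converted, -0.0355 m is -0.568, -0.031 m is -0.496, 0.18 rad is 0.0573.

Call:
send_path(
  deltas=[
    [[-0.568, -0.496, 0], 0, 0.044],
    [[-0.568, -0.496, 0], 0, 0.044],
    [[-0.568, -0.496, 0], 0, 0.044],
    [[-0.568, -0.496, 0], 0, 0.044],
    [[-0.568, -0.496, 0], 0.0573, 0.044],
    [[0, 0, 0], 0.0573, 0.044],
    [[0, 0, 0], 0.0573, 0.044],
    [[0, 0, 0], 0.0573, 0.044],
  ],
  clamp_n=10,
)

```text
time_s: 1.98
tcp_pos: [0.4692, 0.1138, 0.2223]
orientation: [-1.477, -2.772, 0.001]
force: [-0.3, -0.5, 0.4]
gripper_width: 0.0443
gripper_force: 0.0
```

Call:
send_path(
  deltas=[
    [[0, 0, 0], 0.0573, 0.044],
    [[0, 0, 0], 0.0573, 0.044],
    [[0, 0, 0], 0.0573, 0.044],
    [[0, 0, 0], 0.0573, 0.044],
    [[0, 0, 0], 0, 0.044],
  ],
)

```text
time_s: 2.6
tcp_pos: [0.4692, 0.1142, 0.2224]
orientation: [-2.351, -2.084, 0.001]
force: [0.0, 0.1, -0.3]
gripper_width: 0.0438
gripper_force: 0.0
```

```bash
python3 -c "
from h import *
go(.5246,.0355,.075,-.14)"
```

```text
t 2.6 tcp [0.4692 0.1142 0.2224] yaw -0.12038717282759229 tilt [-0.0006 -0.0001 -1.    ] F [ 0.0372  0.0696 -0.296 ] 
 delta [-0.0714  0.0645  0.1474] turn 0.019612827172407726
```

Converted, 0.045 m is 0.72, -0.036 m is -0.576, 0.02 rad is 0.0064.

Call:
send_path(
  deltas=[
    [[-0.576, 0.512, 0], 0.0064, 0.044],
    [[-0.576, 0.512, 0], 0, 0.044],
    [[0, 0, 0.72], 0, 0.044],
    [[0, 0, 0.72], 0, 0.044],
    [[0, 0, 0.56], 0, 0.044],
    [[0, 0, 0], 0, 0.044],
  ],
)

```text
time_s: 3.35
tcp_pos: [0.5209, 0.0344, 0.0954]
orientation: [-2.367, -2.059, 0.007]
force: [-0.9, -0.4, 0.5]
gripper_width: 0.0439
gripper_force: 0.0
```

```bash
python3 - <<'E'
from h import *
go(.5246,.0355,.075,-.14)
for n in("side","top"):
    im=r.capture(n); cv2.imwrite(f"pics/{n}1.png",im)
t=cv2.imread('pics/top1.png');s=cv2.imread('pics/side1.png')
a=cv2.resize(t[160:260,180:280],(400,400),interpolation=2);b=cv2.resize(s[150:250,225:325],(400,400),interpolation=2)
cv2.imwrite('pics/c1.png',np.hstack([a,b]))
E
```

```text
t 3.35 tcp [0.5209 0.0344 0.0954] yaw -0.1389318220513263 tilt [-0.0062  0.0003 -1.    ] F [-0.8527 -0.4287  0.5147] 
 delta [0.0016 0.0036 0.0203] turn 0.0010681779486737264
```

View pics/c1.png

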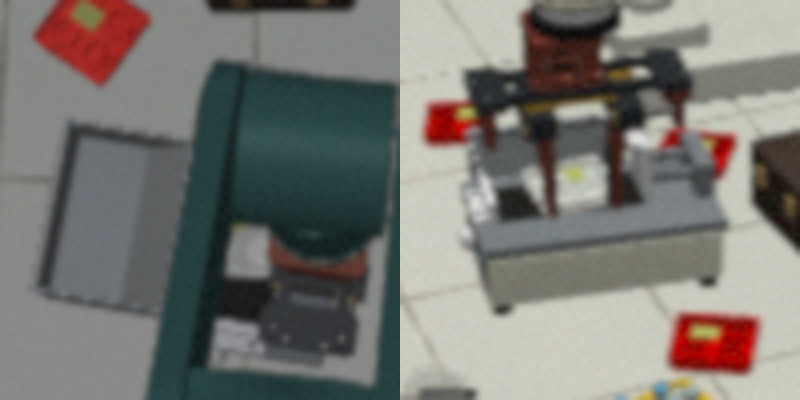

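The crop shows the two fingers (side crop near 550,205 and 615,205) just on the near side of the dish, between stop and gate; ready to push.

Converted, 0.02 m is 0.32, 0.012 m is 0.192.

Call:
send_path(
  deltas=[
    [[0.016, 0.048, 0.32], 0, 0.044],
    [[0.16, 0, 0], 0, 0.044],
    [[0.192, 0, 0], 0, 0.044],
    [[0.192, 0, 0], 0, 0.044],
    [[0.192, 0, 0], 0, 0.044],
    [[0.192, 0, 0], 0, 0.044],
    [[0, 0, 0], 0, 0.044],
  ],
)

```text
time_s: 4.32
tcp_pos: [0.5349, 0.0934, 0.0777]
orientation: [2.372, 2.06, 0.0]
force: [0.4, -0.1, -0.1]
gripper_width: 0.0441
gripper_force: 0.0
```

Call:
send_path(
  deltas=[
    [[0.192, 0, 0], 0, 0.044],
    [[0.192, 0, 0], 0, 0.044],
    [[0.192, 0, 0], 0, 0.044],
    [[0.192, 0, 0], 0, 0.044],
    [[0.16, 0, 0], 0, 0.044],
    [[0, 0, 0], 0, 0.044],
  ],
)

```text
time_s: 5.08
tcp_pos: [0.5431, 0.1506, 0.0776]
orientation: [2.372, 2.059, 0.0]
force: [0.1, -0.4, 0.1]
gripper_width: 0.0436
gripper_force: 0.0
```

```bash
python3 - <<'E'
from h import *
go(.5246,.0355,.075,-.14)
for n in("side","top"):
    im=r.capture(n); cv2.imwrite(f"pics/{n}2.png",im)
t=cv2.imread('pics/top2.png');s=cv2.imread('pics/side2.png')
a=cv2.resize(t[160:260,180:280],(400,400),interpolation=2);b=cv2.resize(s[150:250,225:325],(400,400),interpolation=2)
cv2.imwrite('pics/c2.png',np.hstack([a,b]))
E
```

```text
t 5.075 tcp [0.5431 0.1506 0.0776] yaw -0.1409331162413384 tilt [ 0.0001 -0.     -1.    ] F [ 0.0522 -0.3615  0.0525] 
 delta [-0.1165 -0.0021  0.0026] turn -0.0009331162413383776
```

View pics/c2.png

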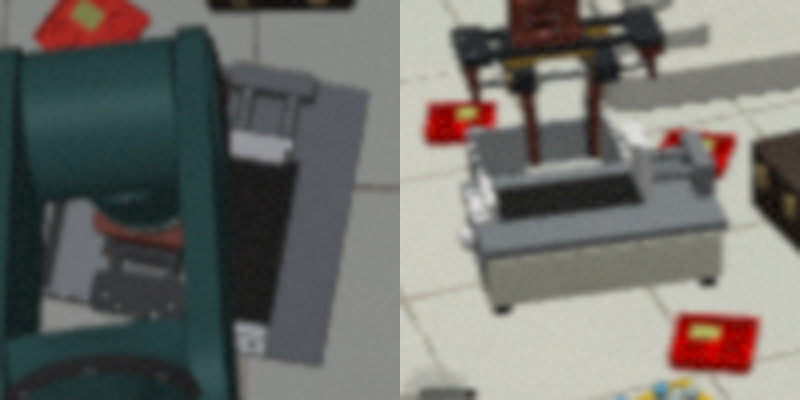

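Converted, -0.05 m is -0.8, -0.044 m is -0.704.

Call:
send_path(
  deltas=[
    [[0.128, 0, 0], 0, 0.044],
    [[0.096, 0, 0], 0, 0.044],
    [[0, 0, 0], 0, 0.044],
    [[0, 0, -0.8], 0, 0.044],
    [[0, 0, -0.8], 0, 0.044],
    [[0, 0, -0.48], 0, 0.06],
    [[-0.64, -0.016, 0], 0, 0.088],
    [[-0.704, -0.016, 0], 0, 0.088],
  ],
)

```text
time_s: 6.18
tcp_pos: [0.5312, 0.0802, 0.2083]
orientation: [2.371, 2.059, 0.002]
force: [-0.8, -1.1, -1.1]
gripper_width: 0.0705
gripper_force: 0.0
```

Call:
send_path(
  deltas=[
    [[-0.72, -0.016, 0], 0, 0.088],
    [[-0.72, -0.016, 0], 0, 0.088],
    [[-0.72, -0.016, 0], 0, 0.088],
    [[-0.72, -0.016, 0], 0, 0.088],
    [[-0.72, -0.016, 0], 0, 0.088],
    [[-0.72, -0.016, 0], -0.0509, 0.088],
    [[0, 0, 0], -0.0573, 0.088],
    [[0, 0, 0], -0.0573, 0.088],
  ],
)

```text
time_s: 7.18
tcp_pos: [0.4865, -0.1865, 0.2076]
orientation: [-1.759, -2.603, 0.0]
force: [0.2, 1.1, 0.9]
gripper_width: 0.0879
gripper_force: 0.0
```

Call:
send_path(
  deltas=[
    [[0, 0, 0], -0.0573, 0.088],
    [[0, 0, 0], -0.0573, 0.088],
    [[0, 0, 0], -0.0573, 0.088],
    [[0, 0, 0], -0.0573, 0.088],
    [[0, 0, 0], -0.0573, 0.088],
    [[0, 0, 0], -0.0573, 0.088],
    [[0, 0, 0], -0.0573, 0.088],
    [[0, 0, 0], -0.0573, 0.088],
  ],
)

```text
time_s: 8.18
tcp_pos: [0.4867, -0.1857, 0.2076]
orientation: [0.397, -3.116, 0.0]
force: [-0.0, 0.1, 0.2]
gripper_width: 0.088
gripper_force: 0.0
```

```bash
python3 - <<'E'
from h import *
go(.4842,-.1832,.012,1.82)
for n in("side","top"):
    im=r.capture(n); cv2.imwrite(f"pics/{n}3.png",im)
t=cv2.imread('pics/top3.png');s=cv2.imread('pics/side3.png')
a=cv2.resize(t[160:260,180:280],(400,400),interpolation=2);b=cv2.resize(s[170:290,225:345],(400,400),interpolation=2)
cv2.imwrite('pics/c3.png',np.hstack([a,b]))
E
```

```text
t 8.175 tcp [ 0.4867 -0.1857  0.2076] yaw 1.8239245236342394 tilt [-0.0003 -0.0001 -1.    ] F [-0.0469  0.0724  0.1502] 
 delta [0.0017 0.003  0.1956] turn 0.003924523634239341
```

View pics/c3.png

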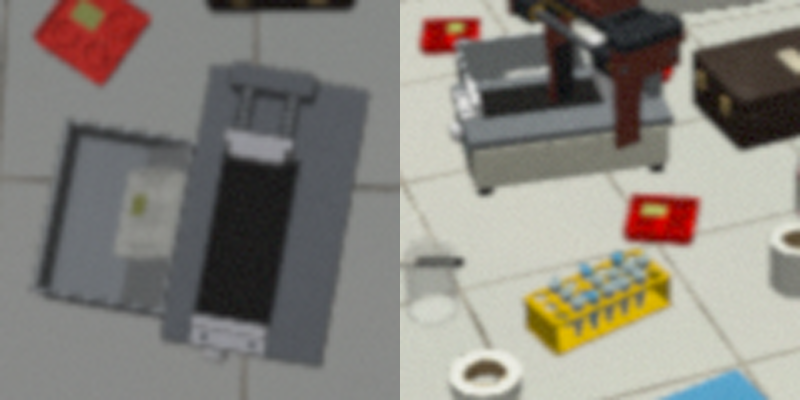

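The dish lies in the chute, leaning on the steep inner side (top crop about 150,210); the pad is clear and the rack stands where it was. Measure the pad and the dish, then descend over the rack.

Converted, 0.045 m is 0.72, 0.04 m is 0.64.

```bash
python3 - <<'E'
from h import *
T=lambda x,y:(x/4+180-.4,y/4+160-.4); S=lambda x,y:(x*.3+225-.4,y*.3+170-.4)
t=cv2.imread('pics/top3.png');g=cv2.cvtColor(t,6)
m=(g<50).astype('uint8');m[:195]=0;m[245:]=0;m[:,:225]=0;m[:,:][:,260:]=0
n,l,st,ce=cv2.connectedComponentsWithStats(m);k=1+np.argmax(st[1:,4]);c=cv2.findContours((l==k).astype('uint8'),0,2)[0][0]
R=cv2.minAreaRect(c);P=np.array([plane('top',q,.07) for q in cv2.boxPoints(R)]);print(R,P,P.mean(0),[np.linalg.norm(P[i]-P[i-1]) for i in range(4)],[np.arctan2(*(P[i]-P[i-1])[[1,0]]) for i in range(4)])
o=np.array([.5285,.0987]);c,s=np.cos(-.14),np.sin(-.14);A=np.array([[c,s],[-s,c]])
for q in P: print(A@(q[:2]-o))
for q in[(120,252),(128,165),(185,172),(178,262),(150,210),(139,205)]: p=plane('top',T(*q),.035);print('dish',A@(p[:2]-o))
E
```

```text
((241.18458557128906, 219.1208038330078), (18.595027923583984, 39.79684066772461), 10.007980346679688) [[0.4723 0.1344 0.07  ]
 [0.5907 0.1185 0.07  ]
 [0.5824 0.0632 0.07  ]
 [0.4642 0.0798 0.07  ]] [0.5274 0.099  0.07  ] [np.float64(0.05520139076284751), np.float64(0.11943496969785154), np.float64(0.055914198119698715), np.float64(0.11935977235871778)] [np.float64(1.4223691659581974), np.float64(-0.13355781265171401), np.float64(-1.7204168972028953), np.float64(3.002072188902518)]
[-0.0606  0.0275]
[0.0588 0.0283]
[ 0.0583 -0.0276]
[-0.0611 -0.0277]
dish [-0.0241  0.096 ]
dish [0.043  0.1025]
dish [0.0449 0.0584]
dish [-0.0243  0.0511]
dish [0.0115 0.0795]
dish [0.0139 0.0885]
```

Call:
send_path(
  deltas=[
    [[0.016, 0.032, 0.64], 0, 0.088],
    [[0, 0, 0.72], 0, 0.088],
    [[0, 0, 0.72], 0, 0.088],
    [[0, 0, 0.64], 0, 0.088],
    [[0, 0, 0], 0, 0.088],
  ],
)

```text
time_s: 8.9
tcp_pos: [0.4831, -0.1828, 0.0354]
orientation: [0.382, -3.113, -0.006]
force: [-0.6, 1.2, 0.8]
gripper_width: 0.0879
gripper_force: 0.0
```

```bash
python3 - <<'E'
from h import *
go(.485,-.184,.010,1.82)
im=r.capture('side');cv2.imwrite('pics/side4.png',im);cv2.imwrite('pics/c4.png',cv2.resize(im[180:300,210:350],(700,600),interpolation=2))
E
```

```text
t 8.9 tcp [ 0.4831 -0.1828  0.0354] yaw 1.8147037730468558 tilt [-0.0056  0.0029 -1.    ] F [-0.6415  1.1582  0.7966] 
 delta [-0.0017 -0.0017  0.0254] turn -0.005296226953144245
```

View pics/c4.png

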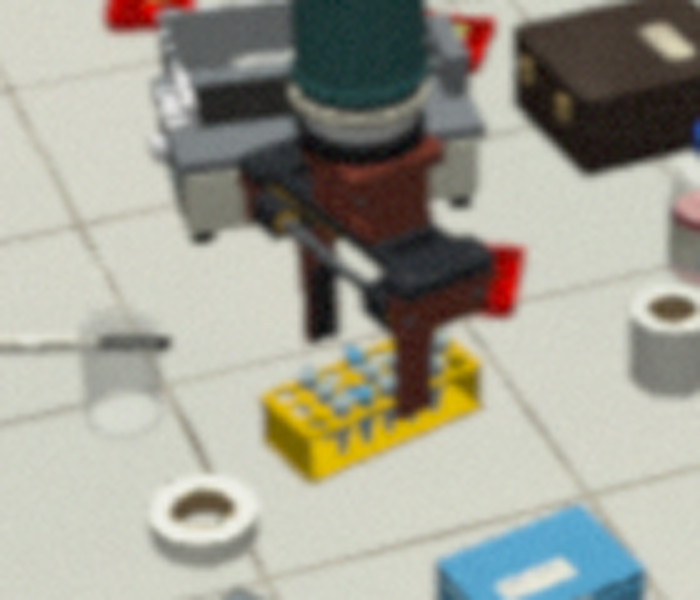

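The near finger (crop 410,415) stands outside the rack's near face, close to mid-length. Descend and grip.

Converted, 0.025 m is 0.4, -0.001 m is -0.016.

Call:
send_path(
  deltas=[
    [[-0.016, -0.016, 0.4], 0, 0.088],
    [[0, 0, 0], 0, 0.088],
    [[0, 0, 0], 0, 0.04],
    [[0, 0, 0], 0, 0.04],
    [[0, 0, 0], 0, 0.04],
    [[0, 0, 0], 0, 0.04],
    [[0, 0, 0], 0, 0.04],
    [[0, 0, 0], 0, 0.04],
  ],
  clamp_n=25,
)

```text
time_s: 9.95
tcp_pos: [0.4871, -0.185, 0.0133]
orientation: [-0.387, 3.117, -0.001]
force: [-1.3, 0.1, 6.5]
gripper_width: 0.0555
gripper_force: 25.0
```

```bash
python3 -c "
from h import *
go(.485,-.184,.010,1.82)"
```

```text
t 9.95 tcp [ 0.4871 -0.185   0.0133] yaw 1.8180636672115893 tilt [ 0.0008 -0.0007 -1.    ] F [-1.3111  0.1122  6.4746] 
 delta [0.0018 0.0015 0.0033] turn -0.0019363327884107662
```

Converted, -0.045 m is -0.72, -0.03 m is -0.48, 0.18 rad is 0.0573.

Call:
send_path(
  deltas=[
    [[0, 0, -0.32], 0, 0.04],
    [[0, 0, -0.72], 0, 0.04],
    [[0, 0, -0.72], 0, 0.04],
    [[0, 0, -0.72], 0, 0.04],
    [[0, 0, -0.48], 0, 0.04],
    [[0, 0, 0], 0.0573, 0.04],
    [[0, 0, 0], 0.0573, 0.04],
    [[0, 0, 0], 0.008, 0.04],
  ],
)

```text
time_s: 10.95
tcp_pos: [0.4862, -0.1844, 0.1974]
orientation: [-0.216, -3.133, -0.001]
force: [0.0, -0.1, -2.1]
gripper_width: 0.0552
gripper_force: 25.0
```

```bash
python3 - <<'E'
from h import *
go(.508,.1018,.2,1.433)
for n in("side","top"):
    im=r.capture(n); cv2.imwrite(f"pics/{n}5.png",im)
t=cv2.imread('pics/top5.png');s=cv2.imread('pics/side5.png')
a=cv2.resize(t[170:270,290:390],(400,400),interpolation=2);b=cv2.resize(s[170:270,225:325],(400,400),interpolation=2)
cv2.imwrite('pics/c5.png',np.hstack([a,b]))
E
```

```text
t 10.95 tcp [ 0.4862 -0.1844  0.1974] yaw 1.4332725782656137 tilt [-0.0009  0.0004 -1.    ] F [ 0.0048 -0.1095 -2.1066] 
 delta [ 0.0176  0.2865 -0.0025] turn 0.0002725782656136655
```

View pics/c5.png

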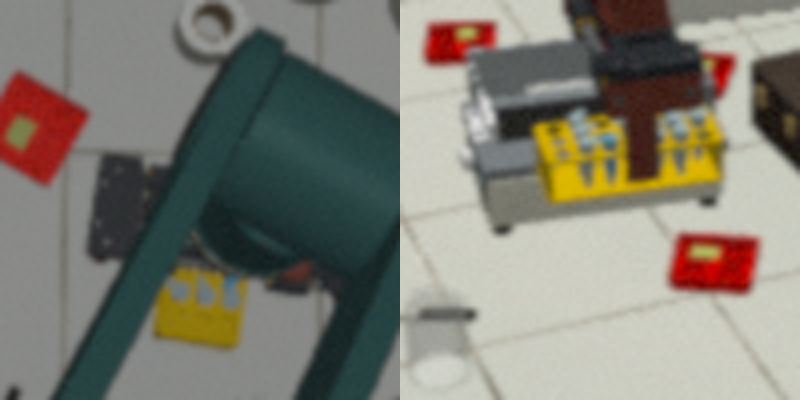

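```bash
python3 - <<'E'
from h import *
s=r.sense();p=s['tcp_pos'];a=-.138;ex=np.array([np.cos(a),np.sin(a),0]);ey=np.array([-np.sin(a),np.cos(a),0])
S=lambda x,y:((x-400)/4+225-.4,y/4+170-.4)
for q in[(548,202),(722,188),(537,140),(720,118),(643,178)]:
    o,d=ray('side',S(*q));n=ey;pt=p-.0278*ey;t=n@(pt-o)/(n@d);x=o+t*d-p;print('side',q,x@ex,x@ey,x[2])
for q in[(152,339),(238,348)]:
    x=plane('top',(q[0]/4+290-.4,q[1]/4+170-.4),p[2]-.0133+.034)-p;print('top',x@ex,x@ey,x[2])
E
```

```text
side (548, 202) -0.06766579380372417 -0.027800000000000043 -0.011438822952996974
side (722, 188) 0.05913410892380337 -0.027799999999999964 -0.020007885606846687
side (537, 140) -0.07308413850979298 -0.027799999999999866 0.04041921583489144
side (720, 118) 0.05787054640832342 -0.027800000000000054 0.038425601361199935
side (643, 178) 0.0013378444537280021 -0.027800000000000113 -0.0023990816458005493
top -0.07066311914059287 0.03141151611826804 0.020699999999999996
top -0.06722586282569659 -0.025890324928478623 0.020699999999999996
```

Converted, 0.045 m is 0.72, 0.03 m is 0.48.

Call:
send_path(
  deltas=[
    [[0.032, 0.48, 0], 0, 0.04],
    [[0.032, 0.72, 0], 0, 0.04],
    [[0.032, 0.72, 0], 0, 0.04],
    [[0.032, 0.72, 0], 0, 0.04],
    [[0.032, 0.72, 0], 0, 0.04],
    [[0.032, 0.72, 0], 0, 0.04],
    [[0.016, 0.48, 0], 0, 0.04],
    [[0, 0, 0], 0, 0.04],
  ],
)

```text
time_s: 12.05
tcp_pos: [0.5128, 0.1011, 0.1974]
orientation: [-0.208, -3.134, -0.0]
force: [-0.2, -0.8, -2.1]
gripper_width: 0.0557
gripper_force: 25.0
```

```bash
python3 - <<'E'
from h import *
go(.5117,.1013,.108,1.433)
E
```

```text
t 12.05 tcp [0.5128 0.1011 0.1974] yaw 1.4384525821580665 tilt [-0.0005  0.0002 -1.    ] F [-0.1505 -0.8237 -2.0528] 
 delta [0.0011 0.     0.0894] turn 0.005452582158066432
```

Converted, 0.035 m is 0.56, 0.03 m is 0.48, 0.005 rad is 0.0016.

Call:
send_path(
  deltas=[
    [[0.016, 0, 0.48], 0.0016, 0.04],
    [[0, 0, 0.56], 0, 0.04],
    [[0, 0, 0.352], 0, 0.04],
    [[0, 0, 0], 0, 0.04],
  ],
)

```text
time_s: 12.55
tcp_pos: [0.5102, 0.0983, 0.1091]
orientation: [-0.223, -3.129, 0.002]
force: [0.2, 0.8, -1.0]
gripper_width: 0.0557
gripper_force: 25.0
```

```bash
python3 - <<'E'
from h import *
go(.5117,.1013,.108,1.433)
im=r.capture('side');cv2.imwrite('pics/side6.png',im);cv2.imwrite('pics/c6.png',cv2.resize(im[155:245,230:330],(660,594),interpolation=2))
E
```

```text
t 12.55 tcp [0.5102 0.0983 0.1091] yaw 1.428621267328151 tilt [-0.0044 -0.0008 -1.    ] F [ 0.163   0.8083 -1.0337] 
 delta [-0.001   0.0031  0.0011] turn -0.004378732671848962
```

View pics/c6.png

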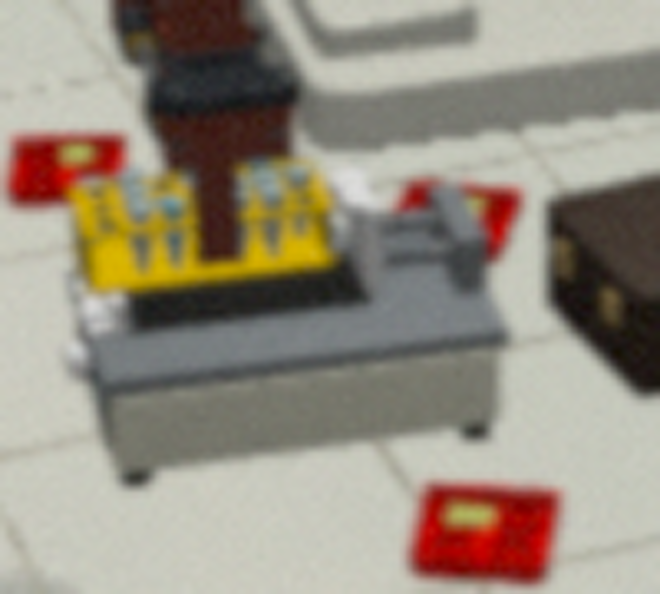

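The rack hangs level over the stop, its far end (crop 335,210) just short of the gate's lip. Now push the gate.

Converted, -0.006 m is -0.096, 0.003 m is 0.048.

Call:
send_path(
  deltas=[
    [[-0.08, 0.048, 0], 0, 0.04],
    [[-0.096, 0, 0], 0, 0.04],
    [[-0.096, 0, 0], 0, 0.04],
    [[-0.08, 0, 0], 0, 0.04],
    [[-0.08, 0, 0], 0, 0.04],
    [[0, 0, 0], 0, 0.04],
    [[0, 0, 0], 0, 0.04],
  ],
  clamp_n=35,
)

```text
time_s: 13.48
tcp_pos: [0.5376, 0.0988, 0.1107]
orientation: [-0.224, -3.13, 0.0]
force: [-6.6, 1.1, 1.2]
gripper_width: 0.0556
gripper_force: 35.0
```

```bash
python3 - <<'E'
from h import *
go(.5374,.0977,.0833,1.433)
a=-.138;A=np.array([[np.cos(a),np.sin(a)],[-np.sin(a),np.cos(a)]]);s=r.sense();print('F sh',A@s['force'][:2],'tau',s['torque'])
im=r.capture('side');cv2.imwrite('pics/side7.png',im);cv2.imwrite('pics/c7.png',cv2.resize(im[155:245,230:330],(660,594),interpolation=2))
E
```

```text
t 13.475 tcp [0.5376 0.0988 0.1107] yaw 1.4281451169443367 tilt [-0.0032  0.0001 -1.    ] F [-6.5523  1.0559  1.1524] 
 delta [-0.0001 -0.0011  0.0274] turn -0.004854883055663395
F sh [-6.6353  0.1445] tau [ 0.0207  0.9887 -0.1364]
```

View pics/c7.png

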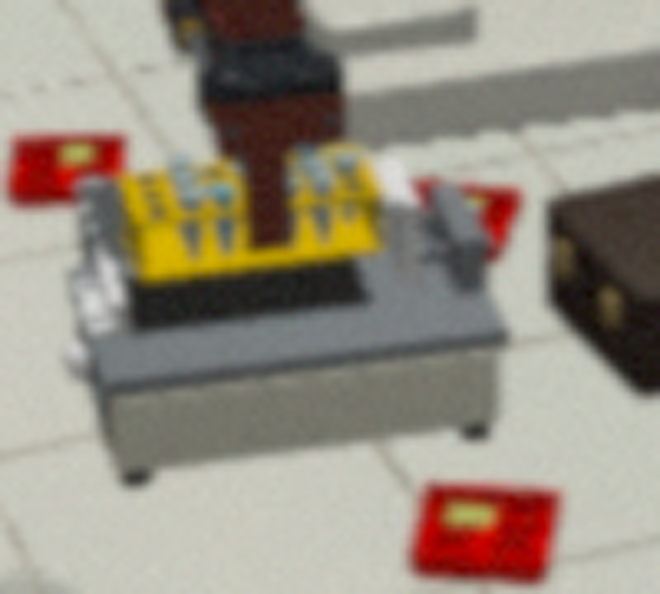

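Gate force 6.6 N corresponds to about 18 mm travel; the rack is level and clear of the stop (rack's lower left corner at crop 148,283). Lower it.

Converted, 0.006 m is 0.096, 0.005 m is 0.08.

Call:
send_path(
  deltas=[
    [[0, 0, 0.096], 0, 0.04],
    [[0, 0, 0.096], 0, 0.04],
    [[0, 0, 0.096], 0, 0.04],
    [[0, 0, 0.08], 0, 0.04],
    [[0, 0, 0], 0, 0.04],
  ],
)

```text
time_s: 14.15
tcp_pos: [0.5378, 0.0989, 0.0873]
orientation: [-0.223, -3.131, 0.0]
force: [-5.1, 0.6, -1.7]
gripper_width: 0.0559
gripper_force: 35.0
```

```bash
python3 - <<'E'
from h import *
go(.5374,.0977,.0833,1.433)
E
```

```text
t 14.15 tcp [0.5378 0.0989 0.0873] yaw 1.428662541095687 tilt [-0.003   0.0001 -1.    ] F [-5.0753  0.61   -1.7437] 
 delta [ 0.0002 -0.0012  0.004 ] turn -0.00433745890431303
```

Converted, 0.003 m is 0.048, 0.002 m is 0.032.

Call:
send_path(
  deltas=[
    [[0, -0.016, 0.048], 0, 0.04],
    [[0.032, 0, 0.016], 0, 0.04],
    [[0.032, 0, 0], 0, 0.04],
    [[0, 0, 0], 0, 0.04],
    [[0, 0, 0], 0, 0.04],
  ],
)

```text
time_s: 14.78
tcp_pos: [0.5347, 0.0984, 0.0837]
orientation: [-0.224, -3.133, 0.0]
force: [-4.8, 0.8, -0.2]
gripper_width: 0.0554
gripper_force: 35.0
```

```bash
python3 - <<'E'
from h import *
go(.5374,.0977,.0833,1.433)
im=r.capture('side');cv2.imwrite('pics/side8.png',im);cv2.imwrite('pics/c8.png',cv2.resize(im[155:245,230:330],(660,594),interpolation=2))
E
```

```text
t 14.775 tcp [0.5347 0.0984 0.0837] yaw 1.4282665692128629 tilt [-0.0006  0.     -1.    ] F [-4.785   0.8135 -0.1543] 
 delta [-0.0027 -0.0003  0.0004] turn -0.004733430787137172
```

View pics/c8.png

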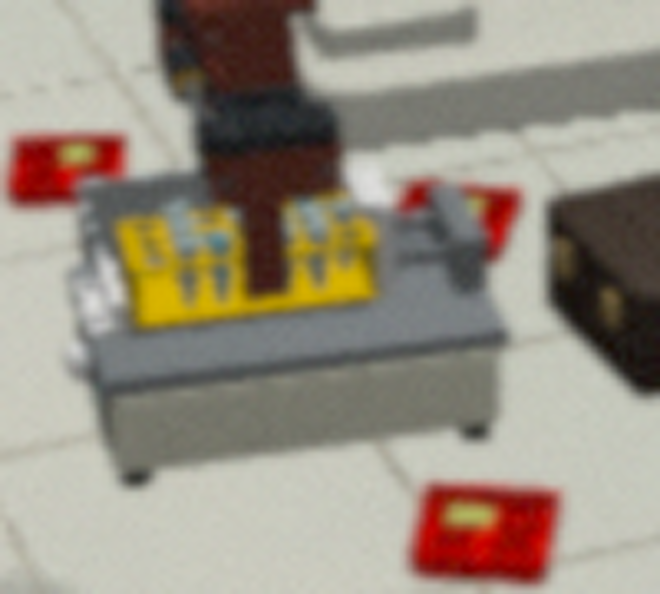

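The rack stands on the pad (lower left corner crop 135,325) with the gate's lip over its far end (365,190). Settle 1 mm, release, retreat upwards.

The manual's scale: shifts go in shares of 62.5 mm and turns go in shares of pi rad. Converting my numbers, 0.001 m is 0.016.

Call:
send_path(
  deltas=[
    [[0.016, 0, 0.016], 0, 0.04],
    [[0, 0, 0], 0, 0.058],
    [[0, 0, 0], 0, 0.064],
    [[0, 0, 0], 0, 0.08],
    [[0, 0, 0], 0, 0.08],
    [[0, 0, 0], 0, 0.08],
    [[0, 0, 0], 0, 0.08],
  ],
)

```text
time_s: 15.7
tcp_pos: [0.534, 0.0983, 0.0826]
orientation: [-0.224, -3.134, 0.0]
force: [1.0, 0.2, 0.5]
gripper_width: 0.0801
gripper_force: 0.0
```

Call:
send_path(
  deltas=[
    [[0, 0, -0.32], 0, 0.08],
    [[0, 0, -0.64], 0, 0.08],
    [[0, 0, -0.8], 0, 0.08],
    [[0, 0, -0.8], 0, 0.08],
    [[0.64, -0.64, 0], 0, 0.08],
    [[0, -0.8, 0], 0, 0.08],
    [[0, -0.8, 0], 0, 0.08],
    [[0, -0.8, 0], 0, 0.08],
  ],
)

```text
time_s: 16.7
tcp_pos: [0.467, -0.0854, 0.2429]
orientation: [0.223, 3.133, -0.0]
force: [0.5, -0.2, -0.1]
gripper_width: 0.0802
gripper_force: 0.0
```

Call:
send_path(
  deltas=[
    [[0, -0.8, 0], 0, 0.08],
    [[0, -0.8, 0], 0, 0.08],
    [[0, 0, 0], 0, 0.08],
  ],
)

```text
time_s: 17.08
tcp_pos: [0.4529, -0.186, 0.2428]
orientation: [0.231, 3.133, -0.002]
force: [0.2, -0.1, -0.2]
gripper_width: 0.0801
gripper_force: 0.0
```

```bash
python3 - <<'E'
from h import *
go(.5374,.0977,.0833,1.433)
for n in("side","top"):
    im=r.capture(n); cv2.imwrite(f"pics/{n}9.png",im)
t=cv2.imread('pics/top9.png');s=cv2.imread('pics/side9.png')
a=cv2.resize(t[160:260,180:280],(400,400),interpolation=2);b=cv2.resize(s[155:245,230:320],(400,400),interpolation=2)
cv2.imwrite('pics/c9.png',np.hstack([a,b]))
hsv=cv2.cvtColor(t,cv2.COLOR_BGR2HSV);m=cv2.inRange(hsv,(18,120,60),(35,255,255));m[:175]=0;m[260:]=0;m[:,:222]=0;m[:,275:]=0
m=cv2.morphologyEx(m,cv2.MORPH_CLOSE,np.ones((7,7)));R=cv2.minAreaRect(max(cv2.findContours(m,0,2)[0],key=cv2.contourArea))
P=np.array([plane('top',k,.104) for k in cv2.boxPoints(R)]);k=-.138;A=np.array([[np.cos(k),np.sin(k)],[-np.sin(k),np.cos(k)]])
print(R,(P[:,:2]-[.528,.099])@A.T,A@(P.mean(0)[:2]-[.528,.099]),[np.arctan2(*(P[i]-P[i-1])[[1,0]])+.138 for i in range(4)])
E
```

```text
t 17.075 tcp [ 0.4529 -0.186   0.2428] yaw 1.4236299889706958 tilt [ 0.0003 -0.0012 -1.    ] F [ 0.202  -0.1175 -0.1503] 
 delta [-0.0419  0.2932  0.1591] turn -0.009370011029304237
((240.59434509277344, 217.8302001953125), (20.02602195739746, 43.1849479675293), 10.619654655456543) [[-0.0636  0.029 ]
 [ 0.063   0.0283]
 [ 0.0617 -0.0306]
 [-0.0649 -0.029 ]] [-0.0009 -0.0006] [np.float64(1.5497374881745367), np.float64(-0.005700879664328001), np.float64(-1.5932998608896325), np.float64(3.1294749735873935)]
```

View pics/c9.png

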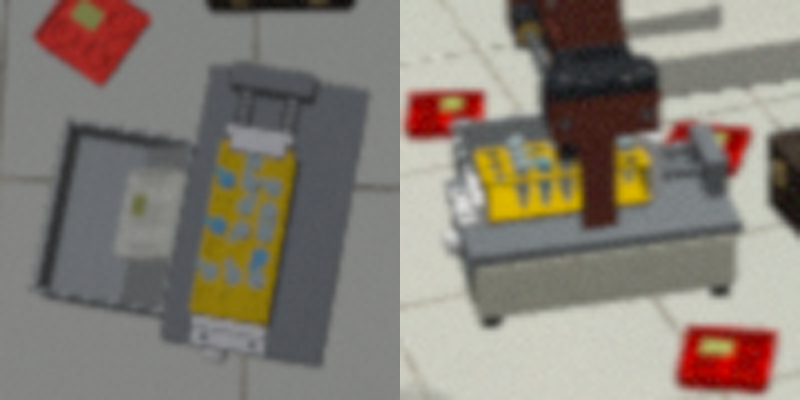

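The rack lies on the pad at (−0.9, −0.6) mm, in line within 0.02 rad, against the stop and with the lip over its end. The dish lies in the chute (top crop 150,210) and the robot is clear, so I hand in.

```bash
python3 -c "
from workcell import r
print(r.close_job())"
```

```text
the job is handed in; nothing more can be done
None
```

I handed the job in at about 17 s of the 56 s allowed; no verdict was printed. In the last pictures the used dish lies in the chute, leaning on its steep inner side, and the rack stands on the pad within about 1 mm of its centre and 0.02 rad of its line, against the stop with the gate's lip over its end.

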